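# Seal a sample crucible in the lever press and hold it shut

### The arm

A 6-joint arm with a two-finger parallel gripper is mounted at the origin on the work surface. World frame = base frame: x ahead of the robot, y to its left, z up, the work surface at z = 0. Lengths are in m, angles in rad, forces in N, time in s.
With the tool pointing down it reaches from about 0.425 to 0.95 m from the base axis. Payload 3.5 kg.
Tool frame: the origin (TCP) lies at the very end of the fingers, on their centre line; the grasp point (between the pads) lies 19 mm behind it (env.tcp_to_grasp is the distance from the TCP to the grasp point, in m); z points along the fingers, y is the line along which they close (so a half turn about z gives the same grasp; the last joint's range is limited). The gripper opens to 85 mm and grips with 20 to 120 N. Pads are 22 mm wide; open, the fingers measure 114 mm over their backs; the gripper's body (76 mm by 85 mm) begins 54 mm behind the grasp point. The pads swing forward as they close: fully open they stand 13 mm farther back than shut.
Start: joints at [-1.362, 0.286, 1.577, -0, 1.279, -0.15], TCP at [0.237, -0.632, 0.231] pointing down, gripper open.
Joint ranges: [-2.77, 2.77], [-0.9, 2.22], [0.21, 2.48], [-1.53, 4.67], [0.24, 2.81], [-2.84, 2.84]. Speed limits (rad/s): [2.79, 2.79, 3.14, 3.14, 3.14, 3.14].

### API

Orientations are given as a unit quaternion [w, x, y, z].
In Python, from station import telemetry, vision, job, env gives the robot as it stands.
- The arm moves only by the tool carry_out, never from a script. Its argument "steps" is a list of rows, each an object of numbers: "dx", "dy", "dz": the shift along the tool's x, y, z as a fraction of full scale; "ax", "ay", "az": the turn, a rotation vector about the tool's x, y, z as a fraction of full scale. In form: [{"dx": .., "dy": .., "dz": .., "ax": .., "ay": .., "az": ..}, ...]. A call has exactly 5 rows; each row shifts and turns the commanded pose from where the row before left it, along the tool's axes as they then stand; what a row does not reach is not made up. Full scale, the value 1, is 40 mm for a shift and 0.12 rad for a turn. A row lasts 1/12 s, in which the tool goes at most 41.7 mm and 7.16 degrees, less where a joint would pass 70% of its speed; a pose out of reach is approached as far as the arm can. A call with a number of a shift or a turn outside -1 to 1 is refused whole. A call with a gripper value outside its range is refused whole. "grip" is the closure, from 0 (fully open) to 1 (shut), set as the call begins (left out, the last holds). The fingers move at their own pace and stop on an object; "newtons" is the grip in N (left out, the last holds). Time passes only in rows, so rows that do not move let the fingers close, or fill a call up. It gives the time, the measured TCP pose, the force, the opening and the grip force at its end, in the units of the state.
- telemetry.sense(): the state, without advancing time (a new reading comes with each control period).
- vision.read_camera(name): name is "side" or "top"; returns the picture (480x640x3 uint8, red, green, blue); there is no depth.
- vision.camera_params(name): a dict with "fx", "fy", "cx", "cy" (pixels), "world_to_cam" (4x4, takes a point from world to camera coordinates). Camera axes: x right, y down, z forward; pixel columns grow to the right and rows downward; lengths in m; the calibration is good to about 2 mm. A picture is of the moment at which its call begins. camera_params takes no time and is no camera call.
- job.close_job(): hands the job in; it is judged then, once.
The state is a dict: "time_s": time; "joint_positions": joint angles; "dq": joint speeds; "effort": joint torques, N m; "position": TCP position; "eef_rot": TCP orientation; "force": force on the tool from outside, world axes, zero at the start; "ft_torque": the same for the moment, N m; "finger_gap": finger opening in m; "grip_force": force on a finger pad.
Only numpy, scipy, OpenCV 4.12 (cv2) and the standard library are available. Lean on these libraries where they do the work, as an engineer would, in place of code of your own. Each camera call takes 0.05 s, during which the arm holds its last target. There are 200 camera calls.

### The job

Seal the crucible: pick up the tall slim die with the crucible standing on it, keeping it upright, seat it fully in the round pocket of the press's drawn-out slide and let it go, then push the slide fully home under the punch. Then press the spring-loaded press handle right down to its stop with the gripper's fingers, so that the punch bears on the crucible, and finish while still holding it down there; the handle springs back if let go, so do not release it at the end. Leave the spare die and the other things on the bench where they are.

Things in the scene. Friction and masses are not known exactly. Their poses are not given: they have to be found in the camera images.
- die: Loaded sealing die, loose: upright plain steel cylinder, 24 mm diameter, 40 mm tall (foot bevelled 1.5 mm), about 0.14 kg, with a small aluminium crucible (8 mm diameter) 2 mm proud on the middle of its top; the taller, slimmer of the two dies on the white tile. Origin: centre of its underside, z up.
- spare_die: The spare die, loose, not used: a squat steel cylinder, 34 mm diameter and 24 mm tall, without a crucible, on the same tile 80 to 86 mm from the loaded die (centre to centre; either may be in either place). Origin: centre of its underside.
- tile: White ceramic tile, fixed, 110 mm (its x) by 160 mm (its y), 6 mm thick, on which the two dies stand side by side along its y. Origin: centre of its underside.
- press: Sealing press, fixed: grey C-frame lever press, mouth and slide towards the robot, handle on its right (-y). Origin: on the bench, on the ram and punch axis; x from the mouth back to the column, y left, z up. Bed 280 x 110 x 20 mm, reaching 160 mm in front (-x) of the axis; head 64 mm wide, 105 to 205 mm above the bench, its front 40 mm in front of the axis; the ram stands up to 250 mm.
- slide (a joint): Die slide of the press, m: 0 = fully home at its stop (pocket under the punch), 0.10 = drawn right out towards the robot (pocket 100 mm in front of the ram axis). Starts 0.085 to 0.10 out, runs along the press's x and stays where left; about 2 N of friction.
- pocket (a point): Centre of the floor of the round pocket in the slide; moves with the slide. The pocket is 26 mm across and 8 mm deep with a 2 mm bevel, its mouth in the slide's flat top (60 mm wide, 34 mm above the bench), its floor 26 mm above the bench. Axes as the press.
- tab (a point): Middle of the slide's upright push tab, 54 mm above the bench, 90 mm in front (-x) of the pocket; the tab is a flat aluminium plate 8 mm thick (x), 36 mm wide (y), 40 mm high (from 34 to 74 mm above the bench). Axes as the press.
- lever (a joint): Press handle, rad: 0 = up (arm 40 degrees above level), 0.96 = down against its stop (15 degrees below level); the arm points in the press's -x, towards the robot. Spring-loaded: about 5 N down on the grip starts it, 11 N holds it at the stop; springs up if let go. Moves the punch 17.5 mm per rad; from about 0.63 rad the punch bears on the crucible through a cushion spring.
- grip (a point): Middle of the handle's grey hand grip: a plastic cylinder 22 mm in diameter and 80 mm long, lying level along the press's y, standing out to the right (-y) from the end of the handle's 14 mm steel arm. Its axis is 160 mm from the pivot axis: handle up, 123 mm in front (-x) of it and 263 mm above the bench; handle down, 155 mm in front and 119 mm above the bench.
- pivot (a point): Pivot of the handle, 160 mm above the bench, 18 mm behind (+x) and 105 mm to the right (-y) of the ram axis, where the handle's arm is; the middle of the grip is 48 mm farther right. The handle swings about the press's y axis.
- punch: The steel punch under the ram, 14 mm diameter, flat-ended, pointing down. Origin: centre of its lower face, 79 mm above the bench with the handle up (11 mm above a seated crucible).
- jar: Amber sample jar with a black cap, loose, 56 mm diameter, 85 mm tall; leave alone. Origin: centre of its underside.
- screwdriver: Screwdriver with a yellow handle, loose, 180 mm long, lying on the bench; leave alone. Origin: under its middle, its length along x.
- pan_box: White plastic crucible box, loose, 75 by 55 by 28 mm; leave alone. Origin: centre of its underside.
Mind the look-alikes: they are no part of the job. What is shaped like the die but purple or red is not meant.

How it is judged:
By the outcome, as a careful person would: the job done as asked, in the order asked, and still so for the second after the job is handed in, while the arm keeps its last pose, push and grip.
It also fails if it takes over 67 s, if anything falls off the work surface, if the arm or the gripper's body presses on something with over 40 N, if the wrist force passes 120 N, or if a joint passes its speed limit or range.

## Working session

There is one attempt and no reset: what is moved stays moved. The work goes in short steps, Python scripts to look and compute and a tool call to move; the robot and the scene stay as the last step left them, time stands still between calls to the robot, and variables do not carry over. Pictures are saved under pics/ and viewed, at most 10 in all, crops included, and the job is handed in when it is done.

Besides the shell and the picture viewer there is one more tool, called after "Request:" as name(argument=value, ...), one argument or row to a line, values as JSON. carry_out: Moves the arm, as the interface text tells. Shift numbers are shares of 40 mm and turn numbers shares of 0.12 rad, none past 1 either way. Its arguments: {"type":"object","properties":{"steps":{"type":"array"},"grip":{"type":"number"},"newtons":{"type":"number"}},"required":["steps"]}

```bash
mkdir -p pics; cat > h.py <<'E'
import numpy as np, cv2
from station import telemetry, vision, job, env
def P(n): return vision.camera_params(n)
def proj(n,p):
    c=P(n); q=np.array(c["world_to_cam"])@np.append(p,1); return np.array([c["fx"]*q[0]/q[2]+c["cx"],c["fy"]*q[1]/q[2]+c["cy"]])
def ray(n,uv):
    c=P(n); T=np.array(c["world_to_cam"]); R=T[:3,:3]
    d=R.T@np.array([(uv[0]-c["cx"])/c["fx"],(uv[1]-c["cy"])/c["fy"],1]); return -R.T@T[:3,3],d
def onz(n,uv,z):
    o,d=ray(n,uv); return o+d*(z-o[2])/d[2]
def snap(n,f):
    i=vision.read_camera(n); cv2.imwrite(f"pics/{f}.png",cv2.cvtColor(i,cv2.COLOR_RGB2BGR)); return i
E
python3 - <<'E'
from h import *
np.set_printoptions(precision=4,suppress=True)
for n in("top","side"):
    snap(n,n+"0"); print(n,P(n)["fx"],ray(n,(320,240)))
print(telemetry.sense())
E
```

```text
top 500.0907783845917 (array([ 0.388 , -0.0254,  1.2082]), array([ 0.127 , -0.0293, -0.9915]))
side 607.4107680297433 (array([0.1676, 0.8803, 0.824 ]), array([ 0.2846, -0.7798, -0.5581]))
{'time_s': 0.1, 'joint_positions': array([-1.362 ,  0.2871,  1.578 ,  0.    ,  1.2786, -0.15  ]), 'dq': array([ 0.0013, -0.0008, -0.0037,  0.0007,  0.0009,  0.0021]), 'effort': array([  0.0013, -40.7293, -29.3698,  -0.0001,   0.0034,   0.    ]), 'position': array([ 0.2369, -0.6314,  0.2301]), 'eef_rot': array([-0.0011,  0.984 ,  0.1784, -0.    ]), 'force': array([ 0.1493, -0.732 ,  0.2664]), 'ft_torque': array([-0.0539, -0.0039,  0.0076]), 'grip_force': 0.0, 'finger_gap': 0.08515044987090471}
```

View pics/top0.png

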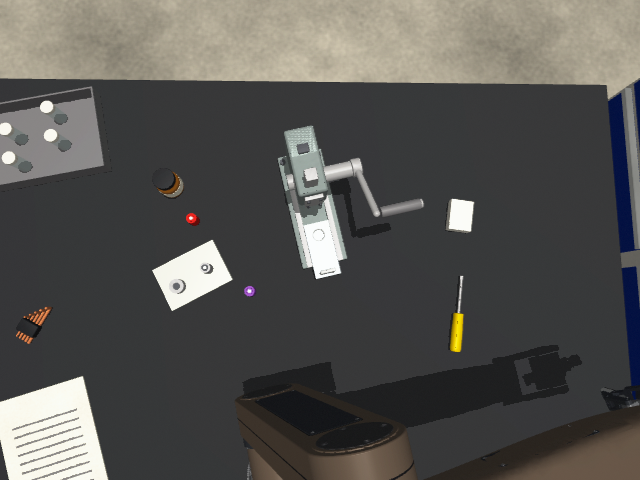

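View pics/side0.png

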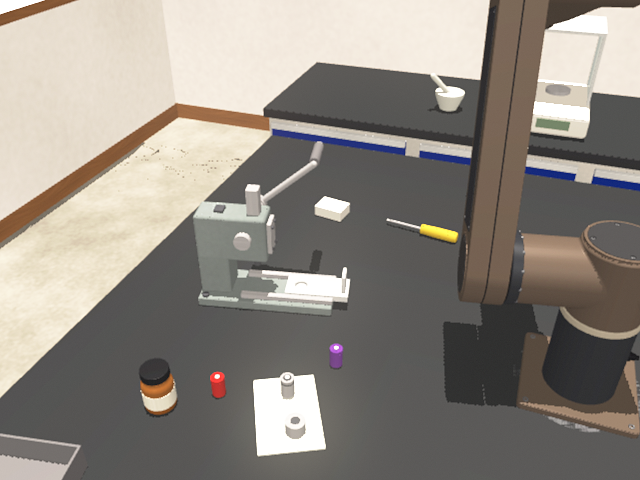

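The top view shows the slim die near (207,268), the spare die near (177,286), the pocket near (319,235), the tab near (327,271) and the grip from (380,213) to (422,203). In the side view the slim die is at (288,384). I'll enlarge crops for exact pixels.

```bash
python3 - <<'E'
import cv2,numpy as np
t=cv2.imread("pics/top0.png"); s=cv2.imread("pics/side0.png")
a=cv2.resize(t[225:315,150:250],None,fx=4,fy=4,interpolation=cv2.INTER_CUBIC)
b=cv2.resize(t[190:290,280:360],None,fx=4,fy=4,interpolation=cv2.INTER_CUBIC)
c=cv2.resize(s[365:455,250:350],None,fx=4,fy=4,interpolation=cv2.INTER_CUBIC)[:200]
o=np.zeros((600,800,3),np.uint8); o[:360,:400]=a; o[:400,420:740]=b; o[400:600,:400]=c
d=s[258:308,270:360]; o[410:600,420:762]=cv2.resize(d,(342,190),interpolation=cv2.INTER_CUBIC)
cv2.imwrite("pics/c1.png",o)
E
```

```text
(no output)
```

View pics/c1.png

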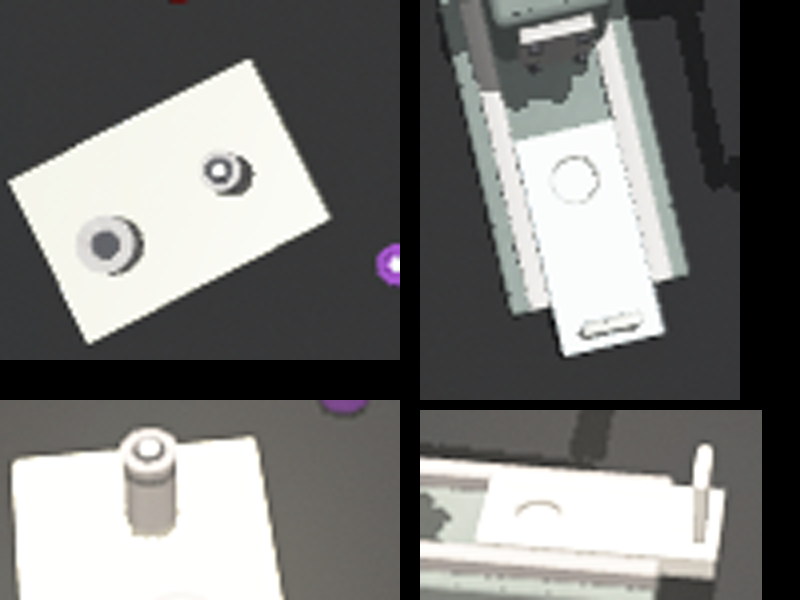

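The enlarged crops give these pixels:
- **Crucible:** top view ≈(204.6,267.1), side view ≈(286.9,376.6).
- **Pocket mouth:** top view ≈(318.4,234.6).
- **Slide edges:** (517,140)→(565,355) and (612,122)→(663,333) in crop coordinates.

```bash
cat >> h.py <<'E'
def tri(a,b):
    (o1,d1),(o2,d2)=ray("top",a),ray("side",b)
    s=np.linalg.lstsq(np.c_[d1,-d2],o2-o1,rcond=None)[0]; p,q=o1+s[0]*d1,o2+s[1]*d2
    return (p+q)/2,np.linalg.norm(p-q)
E
python3 - <<'E'
from h import *
np.set_printoptions(precision=4,suppress=True)
print("die top",onz("top",(204.6,267.1),.048),"side",onz("side",(286.9,376.6),.048),tri((204.6,267.1),(286.9,376.6)))
c=lambda x,y:(280+(x-420)/4-.4,190+y/4-.4)
print("pocket",onz("top",c(575,180),.034), onz("side",(270+(540-420)/3.8-.4,258+(518-410)/3.8-.4),.034))
for a,b in(((517,140),(565,355)),((612,122),(663,333)),((517,140),(612,122)),((565,355),(663,333))):
    p,q=onz("top",c(*a),.034),onz("top",c(*b),.034); v=p-q; print(p,q,np.degrees(np.arctan2(v[1],v[0])),np.linalg.norm(v))
print("tabtop",onz("top",c(612,323),.074),onz("side",(270+(705-420)/3.8-.4,258+(447-410)/3.8-.4),.074))
# bed edges z=.020
for a,b in(((458,60),(516,314)),((628,20),(688,272))):
    p,q=onz("top",c(*a),.02),onz("top",c(*b),.02); v=p-q; print("bed",p,q,np.degrees(np.arctan2(v[1],v[0])))
# tile corners
t=lambda x,y:(150+x/4-.4,225+y/4-.4)
C=[onz("top",t(*k),.006) for k in((8,182),(250,58),(330,216),(88,344))]
print("tile",np.array(C))
for k in((380,213),(422,203)): print("grip",onz("top",k,.263))
print("purple",onz("top",(249,291),.04),"red",onz("top",(192,217),.04), "spare",onz("top",t(105,244),.03))
E
```

```text
die top [0.473 0.207 0.048] side [0.4722 0.2105 0.048 ] (array([0.4734, 0.2077, 0.0447]), np.float64(0.00016281891240550603))
pocket [ 0.5513 -0.0562  0.034 ] [ 0.5481 -0.0476  0.034 ]
[ 0.5752 -0.0217  0.034 ] [ 0.4478 -0.0502  0.034 ] 12.577152697392824 0.13054574751507078
[ 0.5862 -0.0782  0.034 ] [ 0.4607 -0.1077  0.034 ] 13.219319413704504 0.12895337395280002
[ 0.5752 -0.0217  0.034 ] [ 0.5862 -0.0782  0.034 ] 101.02085785818834 0.057582553209524434
[ 0.4478 -0.0502  0.034 ] [ 0.4607 -0.1077  0.034 ] 102.61267297139592 0.05900659295594876
tabtop [ 0.4639 -0.076   0.074 ] [ 0.4674 -0.09    0.074 ]
bed [0.6263 0.0141 0.02  ] [ 0.4728 -0.0214  0.02  ] 12.995439116002984
bed [ 0.6514 -0.0888  0.02  ] [ 0.498  -0.1239  0.02  ] 12.88274354543977
tile [[0.4689 0.3408 0.006 ]
 [0.5437 0.1994 0.006 ]
 [0.4487 0.1493 0.006 ]
 [0.3733 0.2898 0.006 ]]
grip [ 0.5617 -0.169   0.263 ]
grip [ 0.5817 -0.251   0.263 ]
purple [0.4183 0.1048 0.04  ] red [0.5917 0.2416 0.04  ] spare [0.4312 0.2759 0.03  ]
```

```bash
cat >> h.py <<'E'
from scipy.spatial.transform import Rotation as Rn
def go(target,rows=None,yaw=None):
    s=telemetry.sense(); q=s["eef_rot"]; R=Rn.from_quat([q[1],q[2],q[3],q[0]])
    if yaw is not None:
        Rt=Rn.from_euler("z",yaw,degrees=True)*Rn.from_euler("x",180,degrees=True)
        print("turn",np.round((R.inv()*Rt).as_rotvec()/.12,3)); R=Rt
    d=R.inv().apply(np.array(target)-s["position"])/.04; n=rows or int(np.ceil(np.linalg.norm(d)))
    print("t",round(s["time_s"],2),"pos",s["position"].round(4),"F",s["force"].round(1),"gap",s["finger_gap"],"total",d.round(3),"rows",n,"each",(d/n).round(3))
E
python3 - <<'E'
from h import *
go((.45,-.35,.23),yaw=13)
E
```

```text
turn [-0.018 -0.002  1.099]
t 0.1 pos [ 0.2369 -0.6314  0.2301] F [ 0.1 -0.7  0.3] gap 0.08515044987090471 total [ 6.773e+00 -5.657e+00  2.000e-03] rows 9 each [ 0.753 -0.629  0.   ]
```

Request:
carry_out(
  steps=[
    {"az": 0.55},
    {"az": 0.55},
    {"dx": 0.75, "dy": -0.63},
    {"dx": 0.75, "dy": -0.63},
    {"dx": 0.75, "dy": -0.63},
  ],
  grip=0.45,
  newtons=40,
)

```text
invalid input
```

Request:
carry_out(
  steps=[
    {"dx": 0.75, "dy": -0.63},
    {"dx": 0.75, "dy": -0.63},
    {"dx": 0.75, "dy": -0.63},
    {"dx": 0.75, "dy": -0.63},
    {"dx": 0.75, "dy": -0.63},
  ],
)

```text
invalid input
```

```bash
python3 - <<'E'
from h import *
go((.473,.2075,.09),yaw=13)
E
```

```text
turn [-0.018 -0.002  1.099]
t 0.1 pos [ 0.2369 -0.6314  0.2301] F [ 0.1 -0.7  0.3] gap 0.08515044987090471 total [ 10.469 -19.108   3.502] rows 23 each [ 0.455 -0.831  0.152]
```

Request:
carry_out(
  steps=[
    {"dx": 0, "dy": 0, "dz": 0, "ax": 0, "ay": 0, "az": 0.55},
    {"dx": 0, "dy": 0, "dz": 0, "ax": 0, "ay": 0, "az": 0.55},
    {"dx": 0.75, "dy": -0.63, "dz": 0, "ax": 0, "ay": 0, "az": 0},
    {"dx": 0.75, "dy": -0.63, "dz": 0, "ax": 0, "ay": 0, "az": 0},
    {"dx": 0.75, "dy": -0.63, "dz": 0, "ax": 0, "ay": 0, "az": 0},
  ],
  grip=0.45,
  newtons=40,
)

```text
time_s: 0.52
position: [0.3078, -0.5369, 0.2303]
eef_rot: [-0.001, 0.994, 0.112, -0.0]
force: [0.4, 0.2, -0.9]
finger_gap: 0.0466
grip_force: 0.0
```

Request:
carry_out(
  steps=[
    {"dx": 0.75, "dy": -0.63, "dz": 0, "ax": 0, "ay": 0, "az": 0},
    {"dx": 0.75, "dy": -0.63, "dz": 0, "ax": 0, "ay": 0, "az": 0},
    {"dx": 0.75, "dy": -0.63, "dz": 0, "ax": 0, "ay": 0, "az": 0},
    {"dx": 0.75, "dy": -0.63, "dz": 0, "ax": 0, "ay": 0, "az": 0},
    {"dx": 0.75, "dy": -0.63, "dz": 0, "ax": 0, "ay": 0, "az": 0},
  ],
)

```text
time_s: 0.93
position: [0.4262, -0.3796, 0.2308]
eef_rot: [-0.0, 0.994, 0.113, -0.0]
force: [0.5, -0.9, -0.4]
finger_gap: 0.0473
grip_force: 0.0
```

```bash
python3 - <<'E'
from h import *
go((.473,.2075,.11),yaw=13)
E
```

```text
turn [-0.006  0.002 -0.003]
t 0.93 pos [ 0.4262 -0.3796  0.2308] F [ 0.5 -0.9 -0.4] gap 0.04731735742507883 total [  4.443 -14.039   3.021] rows 16 each [ 0.278 -0.877  0.189]
```

Request:
carry_out(
  steps=[
    {"dx": 0.29, "dy": -0.93, "dz": 0, "ax": 0, "ay": 0, "az": 0},
    {"dx": 0.29, "dy": -0.93, "dz": 0, "ax": 0, "ay": 0, "az": 0},
    {"dx": 0.29, "dy": -0.93, "dz": 0, "ax": 0, "ay": 0, "az": 0},
    {"dx": 0.29, "dy": -0.93, "dz": 0, "ax": 0, "ay": 0, "az": 0},
    {"dx": 0.29, "dy": -0.93, "dz": 0, "ax": 0, "ay": 0, "az": 0},
  ],
)

```text
time_s: 1.35
position: [0.4398, -0.1853, 0.2308]
eef_rot: [-0.0, 0.994, 0.113, -0.0]
force: [-0.2, 0.4, -0.6]
finger_gap: 0.047
grip_force: 0.0
```

Request:
carry_out(
  steps=[
    {"dx": 0.29, "dy": -0.93, "dz": 0, "ax": 0, "ay": 0, "az": 0},
    {"dx": 0.29, "dy": -0.93, "dz": 0, "ax": 0, "ay": 0, "az": 0},
    {"dx": 0.29, "dy": -0.93, "dz": 0, "ax": 0, "ay": 0, "az": 0},
    {"dx": 0.29, "dy": -0.93, "dz": 0, "ax": 0, "ay": 0, "az": 0},
    {"dx": 0.29, "dy": -0.93, "dz": 0, "ax": 0, "ay": 0, "az": 0},
  ],
)

```text
time_s: 1.77
position: [0.4544, 0.0089, 0.2311]
eef_rot: [-0.0, 0.994, 0.113, -0.0]
force: [0.6, -0.3, -0.5]
finger_gap: 0.0471
grip_force: 0.0
```

Request:
carry_out(
  steps=[
    {"dx": 0.3, "dy": -0.9, "dz": 0.2, "ax": 0, "ay": 0, "az": 0},
    {"dx": 0.3, "dy": -0.9, "dz": 0.2, "ax": 0, "ay": 0, "az": 0},
    {"dx": 0.3, "dy": -0.9, "dz": 0.3, "ax": 0, "ay": 0, "az": 0},
    {"dx": 0, "dy": 0, "dz": 1, "ax": 0, "ay": 0, "az": 0},
    {"dx": 0, "dy": 0, "dz": 1, "ax": 0, "ay": 0, "az": 0},
  ],
)

```text
time_s: 2.18
position: [0.4672, 0.1228, 0.1242]
eef_rot: [0.0, 0.993, 0.116, 0.003]
force: [-0.6, -0.4, -0.6]
finger_gap: 0.047
grip_force: 0.0
```

```bash
python3 - <<'E'
from h import *
go((.473,.2075,.07),yaw=13)
s=snap("side","s1");t=snap("top","t1")
cv2.imwrite("pics/c2.png",cv2.cvtColor(np.hstack([cv2.resize(x,None,fx=3,fy=3) for x in(s[290:450,220:350],t[210:370,150:280])]),cv2.COLOR_RGB2BGR))
E
```

```text
turn [ 0.008 -0.049  0.04 ]
t 2.18 pos [0.4672 0.1228 0.1242] F [-0.6 -0.4 -0.6] gap 0.04699735025329973 total [ 0.619 -2.031  1.354] rows 3 each [ 0.206 -0.677  0.451]
```

View pics/c2.png

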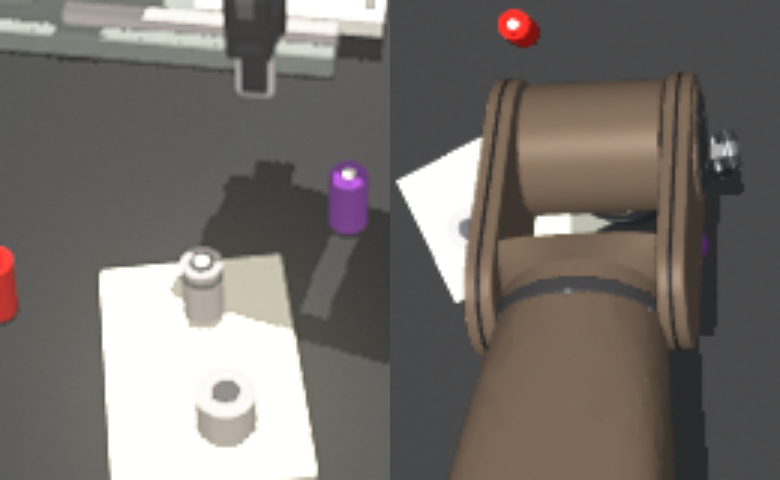

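The side crop shows the die on the tile, in front of the near finger. The arm hides it in the top view, so I'll align over it and descend.

Request:
carry_out(
  steps=[
    {"dx": 0.2, "dy": -0.68, "dz": 0.45, "ax": 0, "ay": -0.02, "az": 0},
    {"dx": 0.2, "dy": -0.68, "dz": 0.45, "ax": 0, "ay": -0.02, "az": 0},
    {"dx": 0.2, "dy": -0.68, "dz": 0.35, "ax": 0, "ay": 0, "az": 0},
    {"dx": 0, "dy": 0, "dz": 0, "ax": 0, "ay": 0, "az": 0},
    {"dx": 0, "dy": 0, "dz": 0, "ax": 0, "ay": 0, "az": 0},
  ],
)

```text
time_s: 2.7
position: [0.4711, 0.2058, 0.0742]
eef_rot: [0.0, 0.993, 0.114, -0.002]
force: [-0.3, -0.6, 0.7]
finger_gap: 0.0469
grip_force: 0.0
```

```bash
python3 - <<'E'
from h import *
go((.473,.2075,.018),yaw=13)
p=telemetry.sense()["position"]; print("TCP px",proj("side",p))
s=snap("side","s2")
cv2.imwrite("pics/c3.png",cv2.cvtColor(cv2.resize(s[310:420,230:350],None,fx=5,fy=5,interpolation=cv2.INTER_CUBIC),cv2.COLOR_RGB2BGR))
E
```

```text
turn [0.001 0.04  0.013]
t 2.7 pos [0.4711 0.2058 0.0742] F [-0.3 -0.6  0.7] gap 0.04685795580075916 total [ 0.055 -0.031  1.406] rows 2 each [ 0.028 -0.016  0.703]
TCP px [288.07741934 363.95001127]
```

View pics/c3.png

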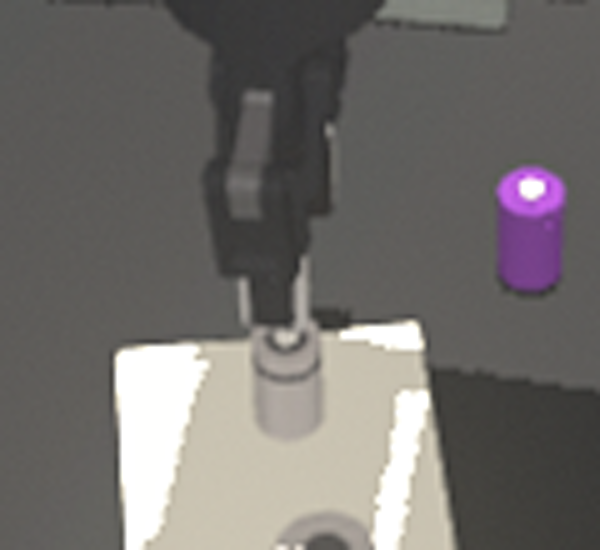

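The near finger spans crop x 240–308 and sits squarely over the die (crop centre x ≈ 288), so I'll go straight down and grip.

Request:
carry_out(
  steps=[
    {"dx": 0, "dy": -0.03, "dz": 0.4, "ax": 0, "ay": 0.04, "az": 0},
    {"dx": 0, "dy": 0, "dz": 0.5, "ax": 0, "ay": 0, "az": 0},
    {"dx": 0, "dy": 0, "dz": 0.35, "ax": 0, "ay": 0, "az": 0},
    {"dx": 0, "dy": 0, "dz": 0.15, "ax": 0, "ay": 0, "az": 0},
    {"dx": 0, "dy": 0, "dz": 0, "ax": 0, "ay": 0, "az": 0},
  ],
)

```text
time_s: 3.17
position: [0.4704, 0.2052, 0.0173]
eef_rot: [0.0, 0.994, 0.112, -0.0]
force: [-1.0, -1.0, -0.3]
finger_gap: 0.0469
grip_force: 0.0
```

Request:
carry_out(
  steps=[
    {"dx": 0, "dy": 0, "dz": 0, "ax": 0, "ay": 0, "az": 0},
    {"dx": 0, "dy": 0, "dz": 0, "ax": 0, "ay": 0, "az": 0},
    {"dx": 0, "dy": 0, "dz": 0, "ax": 0, "ay": 0, "az": 0},
    {"dx": 0, "dy": 0, "dz": 0, "ax": 0, "ay": 0, "az": 0},
    {"dx": 0, "dy": 0, "dz": 0, "ax": 0, "ay": 0, "az": 0},
  ],
  grip=0.62,
  newtons=30,
)

```text
time_s: 3.58
position: [0.4708, 0.2064, 0.018]
eef_rot: [-0.0, 0.994, 0.113, 0.001]
force: [0.0, 0.5, 0.1]
finger_gap: 0.0323
grip_force: 0.0
```

Request:
carry_out(
  steps=[
    {"dx": 0, "dy": 0, "dz": 0, "ax": 0, "ay": 0, "az": 0},
    {"dx": 0, "dy": 0, "dz": 0, "ax": 0, "ay": 0, "az": 0},
    {"dx": 0, "dy": 0, "dz": 0, "ax": 0, "ay": 0, "az": 0},
    {"dx": 0, "dy": 0, "dz": 0, "ax": 0, "ay": 0, "az": 0},
    {"dx": 0, "dy": 0, "dz": 0, "ax": 0, "ay": 0, "az": 0},
  ],
  grip=1,
  newtons=40,
)

```text
time_s: 4.0
position: [0.4708, 0.2066, 0.0179]
eef_rot: [-0.0, 0.994, 0.113, 0.0]
force: [-2.0, 0.8, 6.1]
finger_gap: 0.0231
grip_force: 39.3
```

Request:
carry_out(
  steps=[
    {"dx": 0, "dy": 0, "dz": -0.2, "ax": 0, "ay": 0, "az": 0},
    {"dx": 0, "dy": 0, "dz": -0.6, "ax": 0, "ay": 0, "az": 0},
    {"dx": 0, "dy": 0, "dz": -0.8, "ax": 0, "ay": 0, "az": 0},
    {"dx": 0, "dy": 0, "dz": -0.7, "ax": 0, "ay": 0, "az": 0},
    {"dx": 0, "dy": 0, "dz": 0, "ax": 0, "ay": 0, "az": 0},
  ],
)

```text
time_s: 4.42
position: [0.474, 0.2071, 0.1152]
eef_rot: [-0.0, 0.994, 0.113, 0.005]
force: [2.1, 0.7, -1.0]
finger_gap: 0.023
grip_force: 39.4
```

```bash
python3 - <<'E'
from h import *
go((.5513,-.0562,.11),yaw=13)
E
```

```text
turn [ 0.003 -0.09   0.002]
t 4.42 pos [0.474  0.2071 0.1152] F [ 2.1  0.7 -1. ] gap 0.02299437934358676 total [0.402 6.85  0.13 ] rows 7 each [0.057 0.979 0.019]
```

Request:
carry_out(
  steps=[
    {"dx": 0.04, "dy": 0.5, "dz": 0, "ax": 0, "ay": 0, "az": 0},
    {"dx": 0.04, "dy": 0.8, "dz": 0, "ax": 0, "ay": 0, "az": 0},
    {"dx": 0.04, "dy": 0.8, "dz": 0, "ax": 0, "ay": 0, "az": 0},
    {"dx": 0.04, "dy": 0.8, "dz": 0, "ax": 0, "ay": 0, "az": 0},
    {"dx": 0.04, "dy": 0.8, "dz": 0, "ax": 0, "ay": 0, "az": 0},
  ],
)

```text
time_s: 4.83
position: [0.5104, 0.0626, 0.1079]
eef_rot: [-0.0, 0.994, 0.113, -0.001]
force: [0.2, 0.6, -2.0]
finger_gap: 0.0226
grip_force: 39.5
```

Request:
carry_out(
  steps=[
    {"dx": 0.04, "dy": 0.8, "dz": 0, "ax": 0, "ay": 0, "az": 0},
    {"dx": 0.04, "dy": 0.8, "dz": 0, "ax": 0, "ay": 0, "az": 0},
    {"dx": 0.04, "dy": 0.8, "dz": 0, "ax": 0, "ay": 0, "az": 0},
    {"dx": 0.04, "dy": 0.5, "dz": 0, "ax": 0, "ay": 0, "az": 0},
    {"dx": 0.04, "dy": 0.25, "dz": 0, "ax": 0, "ay": 0, "az": 0},
  ],
)

```text
time_s: 5.25
position: [0.5472, -0.0595, 0.108]
eef_rot: [0.0, 0.994, 0.112, -0.001]
force: [0.1, 0.1, -2.1]
finger_gap: 0.0226
grip_force: 39.6
```

Request:
carry_out(
  steps=[
    {"dx": 0, "dy": 0, "dz": 0.2, "ax": 0, "ay": 0, "az": 0},
    {"dx": 0, "dy": 0, "dz": 0.2, "ax": 0, "ay": 0, "az": 0},
    {"dx": 0, "dy": 0, "dz": 0.1, "ax": 0, "ay": 0, "az": 0},
    {"dx": 0, "dy": 0, "dz": 0, "ax": 0, "ay": 0, "az": 0},
    {"dx": 0, "dy": 0, "dz": 0, "ax": 0, "ay": 0, "az": 0},
  ],
)

```text
time_s: 5.67
position: [0.5466, -0.0556, 0.0882]
eef_rot: [-0.001, 0.993, 0.114, -0.001]
force: [-0.0, 1.1, -2.2]
finger_gap: 0.0228
grip_force: 39.6
```

```bash
python3 - <<'E'
from h import *
go((.5513,-.0562,.06),yaw=13)
s=snap("side","s4")
cv2.imwrite("pics/c4.png",cv2.cvtColor(cv2.resize(s[210:320,250:370],None,fx=5,fy=5,interpolation=cv2.INTER_CUBIC),cv2.COLOR_RGB2BGR))
E
```

```text
turn [-0.011  0.016  0.014]
t 5.67 pos [ 0.5466 -0.0556  0.0882] F [-0.   1.1 -2.2] gap 0.022796478635559475 total [0.112 0.042 0.705] rows 1 each [0.112 0.042 0.705]
```

View pics/c4.png

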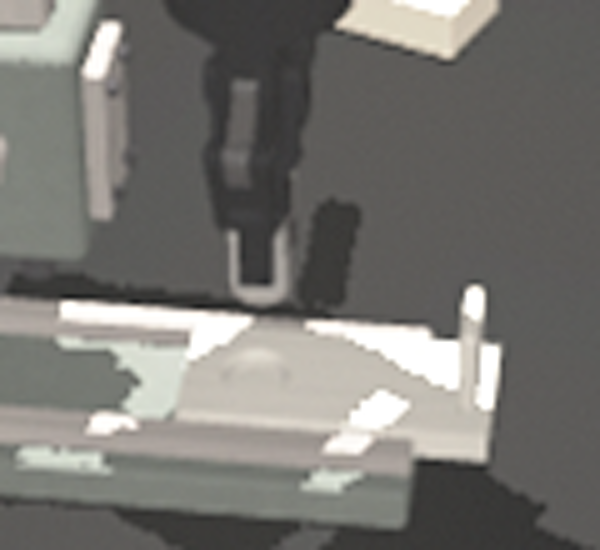

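The finger occupies crop x 229–292 with its tip at y ≈ 305. The pocket mouth is at about (256,371) in the crop, or (301.1,284.1) in the full image, so the tool still has to go a little farther +x.

```bash
python3 - <<'E'
from h import *
b=onz("side",(301.1,284.1),.034); a=onz("side",(286.9,376.6),.048); print(b,b-a, proj("side",[.5513,-.0562,.034]))
p=telemetry.sense()["position"]; print(proj("side",p),proj("side",p+[-.0045,.0195,0]))
go((.5495,-.0566,.05),yaw=13)
E
```

```text
[ 0.55062975 -0.05359603  0.034     ] [ 0.07847757 -0.26410445 -0.014     ] [301.25863492 283.3160031 ]
[302.67566135 262.76809257] [301.2238461  268.53166374]
turn [-0.005  0.007  0.012]
t 5.72 pos [ 0.5471 -0.0559  0.0888] F [ 0.2 -0.  -1.1] gap 0.02283761239411709 total [0.054 0.031 0.971] rows 1 each [0.054 0.031 0.971]
```

Request:
carry_out(
  steps=[
    {"dx": 0.05, "dy": 0.04, "dz": 0.3, "ax": 0, "ay": 0, "az": 0},
    {"dx": 0, "dy": 0, "dz": 0.3, "ax": 0, "ay": 0, "az": 0},
    {"dx": 0, "dy": 0, "dz": 0.2, "ax": 0, "ay": 0, "az": 0},
    {"dx": 0, "dy": 0, "dz": 0.1, "ax": 0, "ay": 0, "az": 0},
    {"dx": 0, "dy": 0, "dz": 0, "ax": 0, "ay": 0, "az": 0},
  ],
)

```text
time_s: 6.13
position: [0.5484, -0.0578, 0.0511]
eef_rot: [-0.001, 0.994, 0.113, -0.002]
force: [0.6, 0.3, -1.5]
finger_gap: 0.0225
grip_force: 39.6
```

```bash
python3 - <<'E'
from h import *
go((.5492,-.0571,.038),yaw=13)
E
```

```text
turn [-0.016  0.029 -0.001]
t 6.13 pos [ 0.5484 -0.0578  0.0511] F [ 0.6  0.3 -1.5] gap 0.022513292242061427 total [ 0.023 -0.012  0.328] rows 1 each [ 0.023 -0.012  0.328]
```

Request:
carry_out(
  steps=[
    {"dx": 0.02, "dy": -0.01, "dz": 0.06, "ax": 0, "ay": 0, "az": 0},
    {"dx": 0, "dy": 0, "dz": 0.06, "ax": 0, "ay": 0, "az": 0},
    {"dx": 0, "dy": 0, "dz": 0.05, "ax": 0, "ay": 0, "az": 0},
    {"dx": 0, "dy": 0, "dz": 0.03, "ax": 0, "ay": 0, "az": 0},
    {"dx": 0, "dy": 0, "dz": 0, "ax": 0, "ay": 0, "az": 0},
  ],
)

```text
time_s: 6.55
position: [0.5509, -0.0577, 0.0459]
eef_rot: [0.0, 0.994, 0.113, 0.0]
force: [-0.4, -0.2, 1.1]
finger_gap: 0.0224
grip_force: 39.9
```

Request:
carry_out(
  steps=[
    {"dx": 0, "dy": 0, "dz": 0.04, "ax": 0, "ay": 0, "az": 0},
    {"dx": 0, "dy": 0, "dz": 0.03, "ax": 0, "ay": 0, "az": 0},
    {"dx": 0, "dy": 0, "dz": 0, "ax": 0, "ay": 0, "az": 0},
    {"dx": 0, "dy": 0, "dz": 0, "ax": 0, "ay": 0, "az": 0},
    {"dx": 0, "dy": 0, "dz": 0, "ax": 0, "ay": 0, "az": 0},
  ],
)

```text
time_s: 6.97
position: [0.5526, -0.0574, 0.0455]
eef_rot: [0.0, 0.994, 0.113, 0.002]
force: [-2.6, 3.3, 11.5]
finger_gap: 0.0232
grip_force: 40.9
```

```bash
python3 - <<'E'
from h import *
s=telemetry.sense()
for k in("position","force","ft_torque","dq"): print(k,s[k].round(4))
import time
snap("side","s5")
s=telemetry.sense()
for k in("position","force","ft_torque"): print(k,s[k].round(4))
i=cv2.imread("pics/s5.png")
cv2.imwrite("pics/c5.png",cv2.resize(i[230:320,260:350],None,fx=6,fy=6,interpolation=cv2.INTER_CUBIC))
E
```

```text
position [ 0.5526 -0.0574  0.0455]
force [-2.6276  3.2644 11.4718]
ft_torque [0.4993 0.3634 0.0546]
dq [-0.0002 -0.001  -0.0007 -0.0005  0.0006 -0.0002]
position [ 0.5526 -0.0574  0.0456]
force [-2.5624  3.0596 10.1505]
ft_torque [ 0.5008  0.3993 -0.0188]
```

View pics/c5.png

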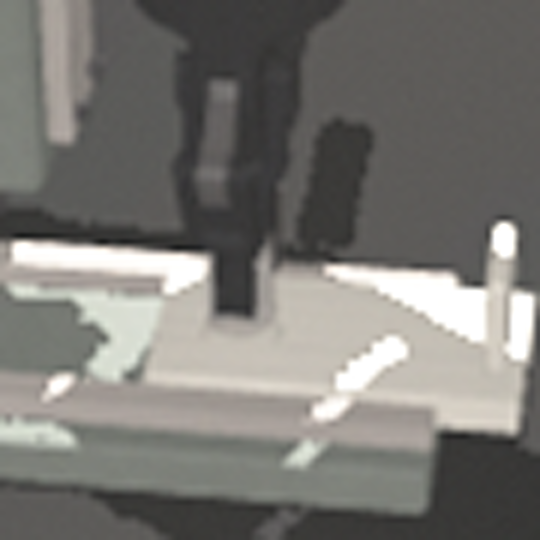

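The finger is at crop x 212–270, close to aligned with the pocket, whose faint rim shows at (245,325). The die is resting on the rim, and the reaction force says to shift −x/+y slightly.

Request:
carry_out(
  steps=[
    {"dx": 0, "dy": 0, "dz": -0.04, "ax": 0, "ay": 0, "az": 0},
    {"dx": -0.03, "dy": -0.04, "dz": 0, "ax": 0, "ay": 0, "az": 0},
    {"dx": 0, "dy": 0, "dz": 0.03, "ax": 0, "ay": 0, "az": 0},
    {"dx": 0, "dy": 0, "dz": 0.02, "ax": 0, "ay": 0, "az": 0},
    {"dx": 0, "dy": 0, "dz": 0, "ax": 0, "ay": 0, "az": 0},
  ],
)

```text
time_s: 7.43
position: [0.5508, -0.0565, 0.0442]
eef_rot: [0.0, 0.994, 0.113, 0.002]
force: [-0.5, 1.5, 8.7]
finger_gap: 0.0225
grip_force: 41.0
```

```bash
python3 - <<'E'
from h import *
s=telemetry.sense()
for k in("position","force","ft_torque","eef_rot"): print(k,s[k].round(4))
E
```

```text
position [ 0.5508 -0.0565  0.0442]
force [-0.5493  1.5222  8.7315]
ft_torque [0.1988 0.0651 0.0365]
eef_rot [5.000e-04 9.936e-01 1.130e-01 1.800e-03]
```

Request:
carry_out(
  steps=[
    {"dx": -0.01, "dy": -0.03, "dz": 0, "ax": 0, "ay": 0, "az": 0},
    {"dx": 0, "dy": 0, "dz": 0.02, "ax": 0, "ay": 0, "az": 0},
    {"dx": 0, "dy": 0, "dz": 0.03, "ax": 0, "ay": 0, "az": 0},
    {"dx": 0, "dy": 0, "dz": 0.03, "ax": 0, "ay": 0, "az": 0},
    {"dx": 0, "dy": 0, "dz": 0, "ax": 0, "ay": 0, "az": 0},
  ],
)

```text
time_s: 7.85
position: [0.5523, -0.056, 0.0439]
eef_rot: [0.001, 0.994, 0.113, 0.004]
force: [-1.7, 2.9, 18.6]
finger_gap: 0.023
grip_force: 42.0
```

```bash
python3 - <<'E'
from h import *
s=telemetry.sense()
for k in("position","force","ft_torque","eef_rot"): print(k,s[k].round(4))
E
```

```text
position [ 0.5523 -0.056   0.0439]
force [-1.6688  2.9086 18.6137]
ft_torque [ 0.2116  0.3142 -0.0266]
eef_rot [0.0012 0.9936 0.1131 0.0038]
```

Request:
carry_out(
  steps=[
    {"dx": 0, "dy": 0, "dz": -0.08, "ax": 0, "ay": 0, "az": 0},
    {"dx": -0.03, "dy": -0.045, "dz": 0, "ax": 0, "ay": 0, "az": 0},
    {"dx": 0, "dy": 0, "dz": 0.03, "ax": 0, "ay": 0, "az": 0},
    {"dx": 0, "dy": 0, "dz": 0.03, "ax": 0, "ay": 0, "az": 0},
    {"dx": 0, "dy": 0, "dz": 0, "ax": 0, "ay": 0, "az": 0},
  ],
)

```text
time_s: 8.27
position: [0.5498, -0.0549, 0.0437]
eef_rot: [0.002, 0.994, 0.113, 0.003]
force: [-3.1, 0.6, 17.6]
finger_gap: 0.023
grip_force: 41.9
```

```bash
python3 - <<'E'
from h import *
s=telemetry.sense()
for k in("position","force","ft_torque","eef_rot"): print(k,s[k].round(4))
E
```

```text
position [ 0.5498 -0.0549  0.0437]
force [-3.09    0.5914 17.5568]
ft_torque [-0.1254  0.4117 -0.0136]
eef_rot [0.0015 0.9936 0.1133 0.0027]
```

Request:
carry_out(
  steps=[
    {"dx": 0, "dy": 0, "dz": -0.09, "ax": 0, "ay": 0, "az": 0},
    {"dx": -0.05, "dy": 0, "dz": 0, "ax": 0, "ay": 0, "az": 0},
    {"dx": 0, "dy": 0, "dz": 0.03, "ax": 0, "ay": 0, "az": 0},
    {"dx": 0, "dy": 0, "dz": 0.03, "ax": 0, "ay": 0, "az": 0},
    {"dx": 0, "dy": 0, "dz": 0, "ax": 0, "ay": 0, "az": 0},
  ],
)

```text
time_s: 8.68
position: [0.5464, -0.0546, 0.0438]
eef_rot: [0.0, 0.994, 0.113, 0.001]
force: [-2.0, 0.9, 18.4]
finger_gap: 0.023
grip_force: 41.7
```

```bash
python3 - <<'E'
from h import *
s=telemetry.sense()
for k in("position","force","ft_torque","eef_rot"): print(k,s[k].round(4))
E
```

```text
position [ 0.5464 -0.0546  0.0438]
force [-1.9724  0.8544 18.4442]
ft_torque [0.1905 0.5229 0.0279]
eef_rot [4.000e-04 9.936e-01 1.131e-01 1.100e-03]
```

Request:
carry_out(
  steps=[
    {"dx": 0, "dy": 0, "dz": -0.1, "ax": 0, "ay": 0, "az": 0},
    {"dx": 0, "dy": 0, "dz": -0.4, "ax": 0, "ay": 0, "az": 0},
    {"dx": 0, "dy": 0, "dz": -0.4, "ax": 0, "ay": 0, "az": 0},
    {"dx": 0, "dy": 0, "dz": 0, "ax": 0, "ay": 0, "az": 0},
    {"dx": 0, "dy": 0, "dz": 0, "ax": 0, "ay": 0, "az": 0},
  ],
)

```text
time_s: 9.1
position: [0.5437, -0.0539, 0.0756]
eef_rot: [-0.0, 0.994, 0.113, -0.001]
force: [-0.5, 0.5, -1.6]
finger_gap: 0.0225
grip_force: 39.7
```

```bash
python3 - <<'E'
from h import *
go((.5492,-.0571,.05),yaw=13)
s=snap("side","s6"); p=telemetry.sense()["position"]; print(proj("side",p),proj("side",p+[-.0045,.0195,0]),proj("side",[.5513,-.0562,.034]))
c=cv2.resize(s[255:310,270:350],None,fx=10,fy=10,interpolation=cv2.INTER_CUBIC).astype(float)
c=np.clip((c-60)*1.5,0,255).astype(np.uint8)
cv2.imwrite("pics/c6.png",cv2.cvtColor(c,cv2.COLOR_RGB2BGR))
E
```

```text
turn [-0.008  0.016 -0.001]
t 9.1 pos [ 0.5437 -0.0539  0.0756] F [-0.5  0.5 -1.6] gap 0.02250175074212026 total [0.117 0.108 0.641] rows 1 each [0.117 0.108 0.641]
[304.1952049  269.17914156] [302.769299   275.00479328] [301.25863492 283.3160031 ]
```

View pics/c6.png

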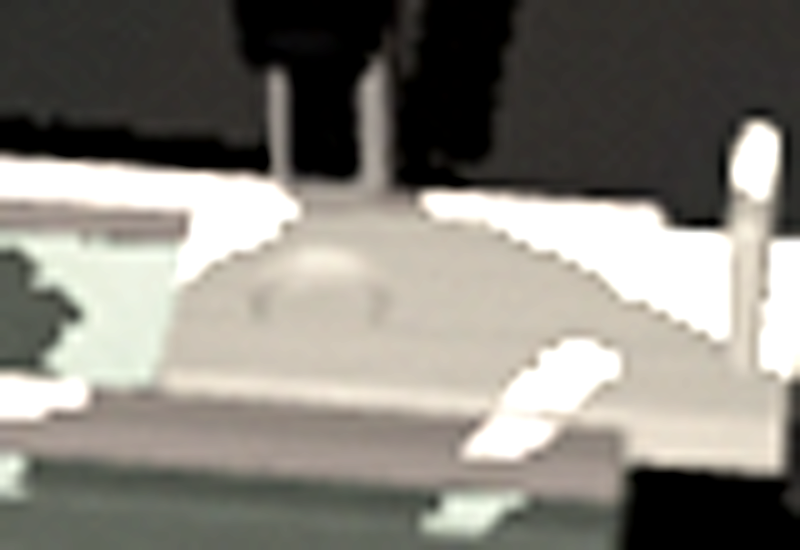

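The pocket mouth is clear now: outer rim at crop x 252–388 with its top at y 242, so the centre is ≈(302.0,283.5) in the image. The finger (left edge at crop x 268) sits to the right of it, so the slide moved about 1 mm toward the robot.

```bash
python3 - <<'E'
from h import *
for lat in(-.180,-.1785,-.177):
  for lo in(.519,.521,.523,.525):
    c,s=np.cos(np.radians(13)),np.sin(np.radians(13)); p=[c*lo-s*lat,s*lo+c*lat,.034]; print(lat,lo,np.round(p,4),proj("side",p).round(1))
print(proj("side",[.5437,-.0539,.034]), onz("side",(302.,283.5),.034),onz("side",(302.7,284),.034))
# brightness profile below finger rows, right side
i=cv2.imread("pics/s6.png",0)
for r in range(262,282,2): print(r,i[r,292:316])
E
```

```text
-0.18 0.519 [ 0.5462 -0.0586  0.034 ] [303.9 283.2]
-0.18 0.521 [ 0.5481 -0.0582  0.034 ] [303.  283.1]
-0.18 0.523 [ 0.5501 -0.0577  0.034 ] [302.1 283. ]
-0.18 0.525 [ 0.552  -0.0573  0.034 ] [301.1 282.9]
-0.1785 0.519 [ 0.5459 -0.0572  0.034 ] [303.8 283.6]
-0.1785 0.521 [ 0.5478 -0.0567  0.034 ] [302.9 283.5]
-0.1785 0.523 [ 0.5497 -0.0563  0.034 ] [302.  283.5]
-0.1785 0.525 [ 0.5517 -0.0558  0.034 ] [301.  283.4]
-0.177 0.519 [ 0.5455 -0.0557  0.034 ] [303.7 284. ]
-0.177 0.521 [ 0.5475 -0.0553  0.034 ] [302.8 284. ]
-0.177 0.523 [ 0.5494 -0.0548  0.034 ] [301.9 283.9]
-0.177 0.525 [ 0.5514 -0.0544  0.034 ] [300.9 283.8]
[304.21886509 284.72537151] [ 0.54960356 -0.05615924  0.034     ] [ 0.54759618 -0.05508536  0.034     ]
262 [ 91  91  90  83  93 134 104  55  57  58  59  59  56  59 112 149 119  76
  76  66  58  59  59  59]
264 [ 91  91  91  90 100 155 129  67  59  57  58  58  57  90 152 161 120  80
  63  58  58  58  60  58]
266 [ 91  91  92  89 102 154 129  66  59  60  59  59  56  79 148 162 129  79
  55  58  59  59  58  60]
268 [ 88  95  92  92  87 151 129  67  58  58  61  60  57  81 150 162 132  83
  56  59  58  57  60  59]
270 [ 55  55  53  54  48 144 130  66  57  56  59  57  57  66 146 168 127  83
  64  55  59  73  66  57]
272 [174 170 177 146 119 155 146  99  84  85  74  65  63  94 152 169 140  83
  53  55  54  54  53  68]
274 [254 254 254 254 254 253 219 164 166 169 168 169 168 168 163 157 143 133
 130 123 197 227 225 220]
276 [255 255 255 255 255 255 255 234 179 177 176 175 177 180 182 182 179 176
 176 176 169 221 239 236]
278 [255 255 255 255 254 232 183 186 187 187 188 187 188 187 187 187 188 189
 189 187 188 188 187 187]
280 [230 182 183 184 186 190 198 204 215 218 217 215 211 203 195 192 191 191
 190 191 191 191 191 189]
```

Request:
carry_out(
  steps=[
    {"dx": 0.08, "dy": 0.09, "dz": 0.2, "ax": 0, "ay": 0, "az": 0},
    {"dx": 0, "dy": 0, "dz": 0.25, "ax": 0, "ay": 0, "az": 0},
    {"dx": 0, "dy": 0, "dz": 0.13, "ax": 0, "ay": 0, "az": 0},
    {"dx": 0, "dy": 0, "dz": 0, "ax": 0, "ay": 0, "az": 0},
    {"dx": 0, "dy": 0, "dz": 0, "ax": 0, "ay": 0, "az": 0},
  ],
)

```text
time_s: 9.57
position: [0.5477, -0.0567, 0.052]
eef_rot: [-0.001, 0.994, 0.113, -0.001]
force: [-0.4, -0.4, -0.7]
finger_gap: 0.023
grip_force: 39.7
```

```bash
python3 - <<'E'
from h import *
go((.5475,-.0567,.042),yaw=13)
E
```

```text
turn [-0.013  0.023 -0.002]
t 9.57 pos [ 0.5477 -0.0567  0.052 ] F [-0.4 -0.4 -0.7] gap 0.022991107086333156 total [-0.005 -0.002  0.251] rows 1 each [-0.005 -0.002  0.251]
```

Request:
carry_out(
  steps=[
    {"dx": 0, "dy": 0, "dz": 0.06, "ax": 0, "ay": 0.02, "az": 0},
    {"dx": 0, "dy": 0, "dz": 0.06, "ax": 0, "ay": 0, "az": 0},
    {"dx": 0, "dy": 0, "dz": 0.06, "ax": 0, "ay": 0, "az": 0},
    {"dx": 0, "dy": 0, "dz": 0.04, "ax": 0, "ay": 0, "az": 0},
    {"dx": 0, "dy": 0, "dz": 0, "ax": 0, "ay": 0, "az": 0},
  ],
)

```text
time_s: 9.98
position: [0.5491, -0.0569, 0.0454]
eef_rot: [-0.0, 0.994, 0.113, 0.001]
force: [-0.6, 1.2, 1.3]
finger_gap: 0.0227
grip_force: 40.1
```

```bash
python3 - <<'E'
from h import *
s=telemetry.sense()
for k in("position","force","ft_torque","eef_rot"): print(k,s[k].round(4))
E
```

```text
position [ 0.5491 -0.0569  0.0454]
force [-0.6285  1.1864  1.3217]
ft_torque [ 0.1303  0.1868 -0.0126]
eef_rot [-2.000e-04  9.936e-01  1.131e-01  1.400e-03]
```

Request:
carry_out(
  steps=[
    {"dx": 0, "dy": -0.02, "dz": 0.03, "ax": 0, "ay": 0, "az": 0},
    {"dx": -0.02, "dy": -0.02, "dz": 0, "ax": 0, "ay": 0, "az": 0},
    {"dx": -0.02, "dy": -0.02, "dz": 0, "ax": 0, "ay": 0, "az": 0},
    {"dx": 0, "dy": 0, "dz": 0, "ax": 0, "ay": 0, "az": 0},
    {"dx": 0, "dy": 0, "dz": 0, "ax": 0, "ay": 0, "az": 0},
  ],
)

```text
time_s: 10.4
position: [0.5461, -0.0547, 0.0431]
eef_rot: [-0.0, 0.994, 0.113, 0.001]
force: [-0.4, -0.9, -1.7]
finger_gap: 0.023
grip_force: 39.8
```

```bash
python3 - <<'E'
from h import *
s=telemetry.sense()
for k in("position","force","ft_torque","eef_rot"): print(k,s[k].round(4))
E
```

```text
position [ 0.5461 -0.0547  0.0431]
force [-0.3648 -0.9444 -1.6759]
ft_torque [0.0127 0.0037 0.0211]
eef_rot [-4.000e-04  9.936e-01  1.132e-01  7.000e-04]
```

Contact is gone at a lower z, so the die is inside the mouth. I'll descend to the floor.

Request:
carry_out(
  steps=[
    {"dx": 0, "dy": 0, "dz": 0.05, "ax": 0, "ay": 0, "az": 0},
    {"dx": 0, "dy": 0, "dz": 0.04, "ax": 0, "ay": 0, "az": 0},
    {"dx": 0, "dy": 0, "dz": 0.03, "ax": 0, "ay": 0, "az": 0},
    {"dx": 0, "dy": 0, "dz": 0, "ax": 0, "ay": 0, "az": 0},
    {"dx": 0, "dy": 0, "dz": 0, "ax": 0, "ay": 0, "az": 0},
  ],
)

```text
time_s: 10.82
position: [0.5464, -0.0549, 0.0385]
eef_rot: [-0.0, 0.994, 0.113, 0.001]
force: [0.5, -0.7, -2.2]
finger_gap: 0.0227
grip_force: 39.8
```

```bash
python3 - <<'E'
from h import *
s=telemetry.sense()
for k in("position","force","ft_torque","eef_rot"): print(k,s[k].round(4))
E
```

```text
position [ 0.5464 -0.0549  0.0385]
force [ 0.5389 -0.7195 -2.1621]
ft_torque [-0.016  -0.0418 -0.009 ]
eef_rot [-3.000e-04  9.936e-01  1.132e-01  9.000e-04]
```

Request:
carry_out(
  steps=[
    {"dx": 0, "dy": 0, "dz": 0.04, "ax": 0, "ay": 0, "az": 0},
    {"dx": 0, "dy": 0, "dz": 0.03, "ax": 0, "ay": 0, "az": 0},
    {"dx": 0, "dy": 0, "dz": 0.02, "ax": 0, "ay": 0, "az": 0},
    {"dx": 0, "dy": 0, "dz": 0, "ax": 0, "ay": 0, "az": 0},
    {"dx": 0, "dy": 0, "dz": 0, "ax": 0, "ay": 0, "az": 0},
  ],
)

```text
time_s: 11.23
position: [0.5484, -0.0547, 0.0379]
eef_rot: [-0.0, 0.994, 0.113, 0.003]
force: [-2.8, 3.3, 8.5]
finger_gap: 0.0232
grip_force: 40.8
```

Floor reached at z = 0.0379, where 0.038 was expected. I'll relieve the preload and open.

Request:
carry_out(
  steps=[
    {"dx": 0, "dy": 0, "dz": -0.05, "ax": 0, "ay": 0, "az": 0},
    {"dx": 0, "dy": 0, "dz": 0, "ax": 0, "ay": 0, "az": 0},
    {"dx": 0, "dy": 0, "dz": 0, "ax": 0, "ay": 0, "az": 0},
    {"dx": 0, "dy": 0, "dz": 0, "ax": 0, "ay": 0, "az": 0},
    {"dx": 0, "dy": 0, "dz": 0, "ax": 0, "ay": 0, "az": 0},
  ],
)

```text
time_s: 11.65
position: [0.5476, -0.0549, 0.0379]
eef_rot: [-0.0, 0.994, 0.113, 0.002]
force: [1.8, 1.9, 3.2]
finger_gap: 0.0229
grip_force: 40.0
```

Request:
carry_out(
  steps=[
    {"dx": 0, "dy": 0, "dz": 0, "ax": 0, "ay": 0, "az": 0},
    {"dx": 0, "dy": 0, "dz": 0, "ax": 0, "ay": 0, "az": 0},
    {"dx": 0, "dy": 0, "dz": 0, "ax": 0, "ay": 0, "az": 0},
    {"dx": 0, "dy": 0, "dz": 0, "ax": 0, "ay": 0, "az": 0},
    {"dx": 0, "dy": 0, "dz": 0, "ax": 0, "ay": 0, "az": 0},
  ],
  grip=0.4,
)

```text
time_s: 12.07
position: [0.5462, -0.0551, 0.0368]
eef_rot: [-0.0, 0.994, 0.113, 0.001]
force: [1.0, -0.8, -0.3]
finger_gap: 0.0514
grip_force: 0.0
```

Request:
carry_out(
  steps=[
    {"dx": 0, "dy": 0, "dz": -0.2, "ax": 0, "ay": 0, "az": 0},
    {"dx": 0, "dy": 0, "dz": -0.5, "ax": 0, "ay": 0, "az": 0},
    {"dx": 0, "dy": 0, "dz": -0.8, "ax": 0, "ay": 0, "az": 0},
    {"dx": 0, "dy": 0, "dz": -0.8, "ax": 0, "ay": 0, "az": 0},
    {"dx": 0, "dy": 0, "dz": -0.6, "ax": 0, "ay": 0, "az": 0},
  ],
)

```text
time_s: 12.48
position: [0.5471, -0.0553, 0.1565]
eef_rot: [0.0, 0.994, 0.113, 0.002]
force: [0.9, -0.3, 0.1]
finger_gap: 0.0512
grip_force: 0.0
```

```bash
python3 - <<'E'
from h import *
c,s=np.cos(np.radians(13)),np.sin(np.radians(13))
ax=np.array([.5475+.0,-.0555])
# finger start: pocket-long - .094 - .011 - .02
lo,la=c*.5475+s*-.0555,-s*.5475+c*-.0555
f=lambda d:(c*(lo+d)-s*la,s*(lo+d)+c*la)
print(f(-.128)); go((*f(-.128),.15),yaw=13)
i=snap("side","s7"); t=snap("top","t7")
k=cv2.resize(i[220:310,260:350],None,fx=6,fy=6,interpolation=cv2.INTER_CUBIC)
cv2.imwrite("pics/c7.png",cv2.cvtColor(k,cv2.COLOR_RGB2BGR))
E
```

```text
(np.float64(0.4227806317074899), np.float64(-0.08429373495601471))
turn [ 0.013 -0.04   0.   ]
t 12.48 pos [ 0.5471 -0.0553  0.1565] F [ 0.9 -0.3  0.1] gap 0.05116503794503927 total [-3.192  0.007  0.163] rows 4 each [-0.798  0.002  0.041]
```

View pics/c7.png

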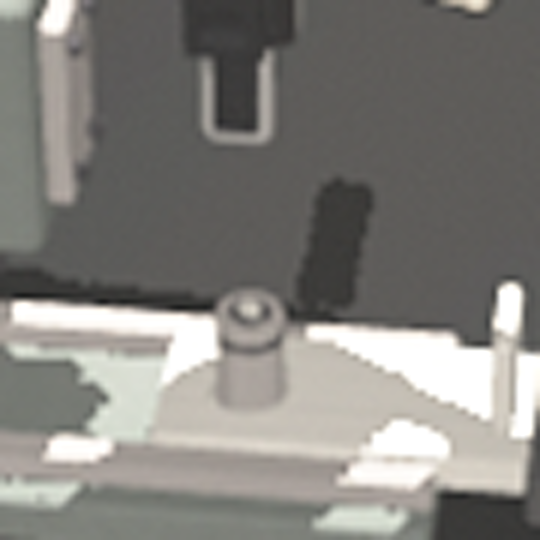

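The side view shows the die upright and seated in the pocket, with its crucible at crop (247,305). Next I'll close the fingers, go behind the tab and push the slide.

Request:
carry_out(
  steps=[
    {"dx": -0.6, "dy": 0, "dz": 0, "ax": 0, "ay": 0, "az": 0},
    {"dx": -0.7, "dy": 0, "dz": 0, "ax": 0, "ay": 0, "az": 0},
    {"dx": -0.7, "dy": 0, "dz": 0, "ax": 0, "ay": 0, "az": 0},
    {"dx": -0.7, "dy": 0, "dz": 0, "ax": 0, "ay": 0, "az": 0},
    {"dx": -0.45, "dy": 0, "dz": 0, "ax": 0, "ay": 0, "az": 0},
  ],
  grip=1,
)

```text
time_s: 13.0
position: [0.4208, -0.0831, 0.1516]
eef_rot: [-0.001, 0.994, 0.113, -0.0]
force: [-0.1, -1.0, 0.3]
finger_gap: 0.0001
grip_force: 0.0
```

```bash
python3 - <<'E'
from h import *
go((.4245,-.084,.05),yaw=13)
E
```

```text
turn [-0.013  0.003 -0.001]
t 13.0 pos [ 0.4208 -0.0831  0.1516] F [-0.1 -1.   0.3] gap 0.00013935416019172973 total [0.085 0.043 2.54 ] rows 3 each [0.028 0.014 0.847]
```

Request:
carry_out(
  steps=[
    {"dx": 0, "dy": 0.03, "dz": 0.5, "ax": 0, "ay": 0, "az": 0},
    {"dx": 0, "dy": 0, "dz": 0.8, "ax": 0, "ay": 0, "az": 0},
    {"dx": 0, "dy": 0, "dz": 0.8, "ax": 0, "ay": 0, "az": 0},
    {"dx": 0, "dy": 0, "dz": 0.4, "ax": 0, "ay": 0, "az": 0},
    {"dx": 0.1, "dy": 0, "dz": 0, "ax": 0, "ay": 0, "az": 0},
  ],
)

```text
time_s: 13.42
position: [0.4235, -0.0818, 0.0483]
eef_rot: [-0.003, 0.994, 0.113, -0.004]
force: [-1.0, 1.2, 1.2]
finger_gap: 0.0002
grip_force: 0.0
```

Request:
carry_out(
  steps=[
    {"dx": 0.2, "dy": 0, "dz": 0, "ax": 0, "ay": 0, "az": 0},
    {"dx": 0.15, "dy": 0, "dz": 0, "ax": 0, "ay": 0, "az": 0},
    {"dx": 0.1, "dy": 0, "dz": 0, "ax": 0, "ay": 0, "az": 0},
    {"dx": 0.1, "dy": 0, "dz": 0, "ax": 0, "ay": 0, "az": 0},
    {"dx": 0.1, "dy": 0, "dz": 0, "ax": 0, "ay": 0, "az": 0},
  ],
)

```text
time_s: 13.83
position: [0.4544, -0.078, 0.0542]
eef_rot: [0.0, 0.994, 0.114, 0.002]
force: [-2.2, -1.3, 2.0]
finger_gap: -0.0002
grip_force: 1.1
```

Request:
carry_out(
  steps=[
    {"dx": 0.12, "dy": 0, "dz": 0, "ax": 0, "ay": 0, "az": 0},
    {"dx": 0.15, "dy": 0, "dz": 0, "ax": 0, "ay": 0, "az": 0},
    {"dx": 0.15, "dy": 0, "dz": 0, "ax": 0, "ay": 0, "az": 0},
    {"dx": 0.15, "dy": 0, "dz": 0, "ax": 0, "ay": 0, "az": 0},
    {"dx": 0.15, "dy": 0, "dz": 0, "ax": 0, "ay": 0, "az": 0},
  ],
)

```text
time_s: 14.25
position: [0.4819, -0.071, 0.0531]
eef_rot: [-0.0, 0.994, 0.113, 0.001]
force: [-2.4, -0.9, 1.9]
finger_gap: -0.0001
grip_force: 1.2
```

Request:
carry_out(
  steps=[
    {"dx": 0.15, "dy": 0, "dz": 0, "ax": 0, "ay": 0, "az": 0},
    {"dx": 0.15, "dy": 0, "dz": 0, "ax": 0, "ay": 0, "az": 0},
    {"dx": 0.15, "dy": 0, "dz": 0, "ax": 0, "ay": 0, "az": 0},
    {"dx": 0.15, "dy": 0, "dz": 0, "ax": 0, "ay": 0, "az": 0},
    {"dx": 0.12, "dy": 0, "dz": 0, "ax": 0, "ay": 0, "az": 0},
  ],
)

```text
time_s: 14.67
position: [0.51, -0.0645, 0.053]
eef_rot: [-0.0, 0.994, 0.113, 0.001]
force: [-2.6, 1.1, 1.1]
finger_gap: 0.0001
grip_force: 1.2
```

```bash
python3 - <<'E'
from h import *
go((.5,-.0655,.0542),yaw=13)
E
```

```text
turn [-0.004 -0.018 -0.001]
t 14.67 pos [ 0.51   -0.0645  0.053 ] F [-2.6  1.1  1.1] gap 7.824781876151427e-05 total [-0.25  -0.032 -0.03 ] rows 1 each [-0.25  -0.032 -0.03 ]
```

Request:
carry_out(
  steps=[
    {"dx": 0.12, "dy": 0, "dz": 0, "ax": 0, "ay": 0, "az": 0},
    {"dx": 0.12, "dy": 0, "dz": 0, "ax": 0, "ay": 0, "az": 0},
    {"dx": 0.12, "dy": 0, "dz": 0, "ax": 0, "ay": 0, "az": 0},
    {"dx": 0.1, "dy": 0, "dz": 0, "ax": 0, "ay": 0, "az": 0},
    {"dx": 0.08, "dy": 0, "dz": 0, "ax": 0, "ay": 0, "az": 0},
  ],
)

```text
time_s: 15.08
position: [0.5308, -0.0597, 0.053]
eef_rot: [-0.0, 0.994, 0.113, 0.001]
force: [-2.0, 0.2, 0.1]
finger_gap: -0.0002
grip_force: 1.1
```

Request:
carry_out(
  steps=[
    {"dx": 0.06, "dy": 0, "dz": 0, "ax": 0, "ay": 0, "az": 0},
    {"dx": 0.05, "dy": 0, "dz": 0, "ax": 0, "ay": 0, "az": 0},
    {"dx": 0.04, "dy": 0, "dz": 0, "ax": 0, "ay": 0, "az": 0},
    {"dx": 0.04, "dy": 0, "dz": 0, "ax": 0, "ay": 0, "az": 0},
    {"dx": 0, "dy": 0, "dz": 0, "ax": 0, "ay": 0, "az": 0},
  ],
)

```text
time_s: 15.5
position: [0.5368, -0.0584, 0.0531]
eef_rot: [-0.0, 0.994, 0.113, -0.001]
force: [-7.1, -0.9, 2.9]
finger_gap: -0.0001
grip_force: 3.0
```

Request:
carry_out(
  steps=[
    {"dx": 0.05, "dy": 0, "dz": 0, "ax": 0, "ay": 0, "az": 0},
    {"dx": 0.05, "dy": 0, "dz": 0, "ax": 0, "ay": 0, "az": 0},
    {"dx": 0, "dy": 0, "dz": 0, "ax": 0, "ay": 0, "az": 0},
    {"dx": 0, "dy": 0, "dz": 0, "ax": 0, "ay": 0, "az": 0},
    {"dx": 0, "dy": 0, "dz": 0, "ax": 0, "ay": 0, "az": 0},
  ],
)

```text
time_s: 15.92
position: [0.5367, -0.0583, 0.0531]
eef_rot: [-0.0, 0.993, 0.114, -0.006]
force: [-18.5, -4.4, 12.5]
finger_gap: 0.0
grip_force: 9.7
```

Slide is home against its stop. I'll back off, rise and go over the handle grip.

Request:
carry_out(
  steps=[
    {"dx": -0.3, "dy": 0, "dz": 0, "ax": 0, "ay": 0, "az": 0},
    {"dx": -0.6, "dy": 0, "dz": 0, "ax": 0, "ay": 0, "az": 0},
    {"dx": -0.4, "dy": 0, "dz": -0.6, "ax": 0, "ay": 0, "az": 0},
    {"dx": 0, "dy": 0, "dz": -1, "ax": 0, "ay": 0, "az": 0},
    {"dx": 0, "dy": 0, "dz": -1, "ax": 0, "ay": 0, "az": 0},
  ],
)

```text
time_s: 16.33
position: [0.4896, -0.0691, 0.157]
eef_rot: [-0.001, 0.994, 0.113, 0.001]
force: [1.2, -0.4, 0.3]
finger_gap: -0.0
grip_force: 0.0
```

Request:
carry_out(
  steps=[
    {"dx": 0, "dy": 0, "dz": -1, "ax": 0, "ay": 0, "az": 0},
    {"dx": 0, "dy": 0, "dz": -1, "ax": 0, "ay": 0, "az": 0},
    {"dx": 0, "dy": 0, "dz": -1, "ax": 0, "ay": 0, "az": 0},
    {"dx": 0, "dy": 0, "dz": -0.9, "ax": 0, "ay": 0, "az": 0},
    {"dx": 0, "dy": 0, "dz": 0, "ax": 0, "ay": 0, "az": 0},
  ],
)

```text
time_s: 16.75
position: [0.4947, -0.0706, 0.3241]
eef_rot: [0.004, 0.994, 0.113, 0.01]
force: [0.5, -0.2, 0.8]
finger_gap: -0.0004
grip_force: 0.0
```

```bash
python3 - <<'E'
from h import *
go((.570,-.212,.30),yaw=13)
s=snap("side","s8");t=snap("top","t8")
k=np.hstack([cv2.resize(s[120:320,180:380],(400,400)),cv2.resize(t[120:320,260:460],(400,400))])
cv2.imwrite("pics/c8.png",cv2.cvtColor(k,cv2.COLOR_RGB2BGR))
E
```

```text
turn [ 0.092 -0.165 -0.002]
t 16.75 pos [ 0.4947 -0.0706  0.3241] F [ 0.5 -0.2  0.8] gap -0.00041150024974020294 total [1.039 3.867 0.601] rows 5 each [0.208 0.773 0.12 ]
```

View pics/c8.png

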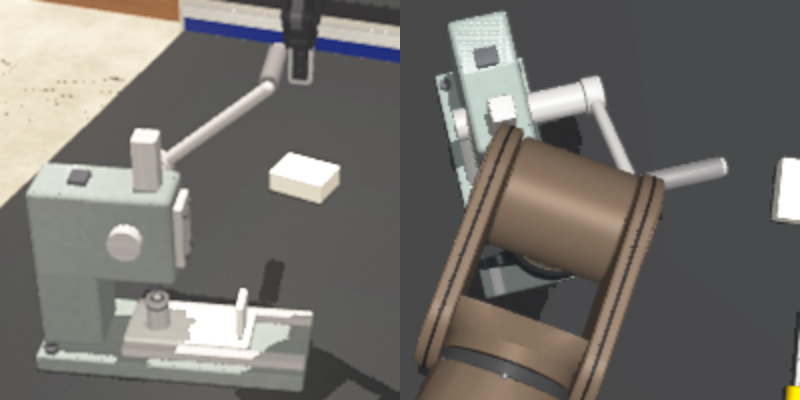

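The side view shows the slide in with the die under the head, its crucible at ≈(257.5,268.5). I'll check that against the punch axis numerically.

```bash
python3 - <<'E'
from h import *
print(proj("side",[.6413,-.0367,.068]),onz("side",(257.5,268.5),.068), onz("side",(180+157/2,120+296/2),.068))
# ram top: crop centre (147,133) z=.25 side ; top image ram (501,110)
print("ram side",onz("side",(180+147/2,120+133/2),.25),"top",onz("top",(260+101/2,120+108/2),.25))
s0=cv2.imread("pics/top0.png")
print("ram top0",onz("top",(311,173.5),.25))
E
```

```text
[257.69530802 266.68009968] [ 0.6389734  -0.03073918  0.068     ] [ 0.6377509  -0.03306033  0.068     ]
ram side [ 0.64659641 -0.05280329  0.25      ] top [ 0.6415909  -0.03522064  0.25      ]
ram top0 [ 0.64260629 -0.03620349  0.25      ]
```

Request:
carry_out(
  steps=[
    {"dx": 0.21, "dy": 0.77, "dz": 0, "ax": 0, "ay": 0, "az": 0},
    {"dx": 0.21, "dy": 0.77, "dz": 0, "ax": 0, "ay": 0, "az": 0},
    {"dx": 0.21, "dy": 0.77, "dz": 0, "ax": 0, "ay": 0, "az": 0},
    {"dx": 0.21, "dy": 0.77, "dz": 0, "ax": 0, "ay": 0, "az": 0},
    {"dx": 0.21, "dy": 0.77, "dz": 0, "ax": 0, "ay": 0, "az": 0},
  ],
)

```text
time_s: 17.27
position: [0.5663, -0.211, 0.3106]
eef_rot: [-0.001, 0.994, 0.113, 0.0]
force: [0.8, 0.6, -0.1]
finger_gap: -0.0002
grip_force: 0.0
```

Request:
carry_out(
  steps=[
    {"dx": 0, "dy": 0, "dz": 0.2, "ax": 0, "ay": 0, "az": 0},
    {"dx": 0, "dy": 0, "dz": 0.1, "ax": 0, "ay": 0, "az": 0},
    {"dx": 0, "dy": 0, "dz": 0, "ax": 0, "ay": 0, "az": 0},
    {"dx": 0, "dy": 0, "dz": 0, "ax": 0, "ay": 0, "az": 0},
    {"dx": 0, "dy": 0, "dz": 0, "ax": 0, "ay": 0, "az": 0},
  ],
)

```text
time_s: 17.68
position: [0.5659, -0.2087, 0.3011]
eef_rot: [-0.0, 0.994, 0.114, 0.001]
force: [-0.8, -1.2, -0.1]
finger_gap: -0.0001
grip_force: 0.0
```

```bash
cat >> h.py <<'E'
def gp(th): # TCP target on top of grip at lever angle th
    a=np.radians(40)-th; x=.018-.16*np.cos(a); z=.16+.16*np.sin(a); y=-.158
    c,s=np.cos(np.radians(13)),np.sin(np.radians(13))
    return np.array([.6405+c*x-s*y,-.0365+s*x+c*y,z+.011])
E
python3 - <<'E'
from h import *
p=gp(0); print([gp(t).round(4) for t in(0,.3,.6,.96)])
go(p,yaw=13)
E
```

```text
[array([ 0.5742, -0.214 ,  0.2738]), array([ 0.5499, -0.2196,  0.233 ]), array([ 0.5384, -0.2222,  0.1867]), array([ 0.543 , -0.2212,  0.1296])]
turn [-0.002 -0.02   0.009]
t 17.68 pos [ 0.5659 -0.2087  0.3011] F [-0.8 -1.2 -0.1] gap -0.0001377655161932778 total [0.172 0.176 0.681] rows 1 each [0.172 0.176 0.681]
```

Request:
carry_out(
  steps=[
    {"dx": 0.17, "dy": 0.18, "dz": 0.2, "ax": 0, "ay": 0, "az": 0},
    {"dx": 0, "dy": 0, "dz": 0.25, "ax": 0, "ay": 0, "az": 0},
    {"dx": 0, "dy": 0, "dz": 0.15, "ax": 0, "ay": 0, "az": 0},
    {"dx": 0, "dy": 0, "dz": 0.1, "ax": 0, "ay": 0, "az": 0},
    {"dx": 0, "dy": 0, "dz": 0, "ax": 0, "ay": 0, "az": 0},
  ],
)

```text
time_s: 18.1
position: [0.5737, -0.2145, 0.2728]
eef_rot: [-0.001, 0.994, 0.113, 0.0]
force: [-1.2, 2.1, 3.3]
finger_gap: -0.0001
grip_force: 1.4
```

Request:
carry_out(
  steps=[
    {"dx": -0.15, "dy": 0, "dz": 0.2, "ax": 0, "ay": 0, "az": 0},
    {"dx": -0.14, "dy": 0, "dz": 0.2, "ax": 0, "ay": 0, "az": 0},
    {"dx": -0.12, "dy": 0, "dz": 0.2, "ax": 0, "ay": 0, "az": 0},
    {"dx": -0.11, "dy": 0, "dz": 0.2, "ax": 0, "ay": 0, "az": 0},
    {"dx": -0.1, "dy": 0, "dz": 0.22, "ax": 0, "ay": 0, "az": 0},
  ],
)

```text
time_s: 18.52
position: [0.5498, -0.2212, 0.2343]
eef_rot: [0.001, 0.994, 0.113, 0.001]
force: [-4.6, -0.5, 6.1]
finger_gap: 0.0001
grip_force: 3.1
```

```bash
python3 - <<'E'
from h import *
go(gp(.6),yaw=13)
E
```

```text
turn [ 0.014 -0.019  0.001]
t 18.52 pos [ 0.5498 -0.2212  0.2343] F [-4.6 -0.5  6.1] gap 9.334169017992955e-05 total [-0.284 -0.039  1.19 ] rows 2 each [-0.142 -0.019  0.595]
```

Contact is made, at about 6 N. I'll follow the arc down.

Request:
carry_out(
  steps=[
    {"dx": -0.09, "dy": 0, "dz": 0.24, "ax": 0, "ay": 0, "az": 0},
    {"dx": -0.07, "dy": 0, "dz": 0.24, "ax": 0, "ay": 0, "az": 0},
    {"dx": -0.06, "dy": 0, "dz": 0.24, "ax": 0, "ay": 0, "az": 0},
    {"dx": -0.04, "dy": 0, "dz": 0.24, "ax": 0, "ay": 0, "az": 0},
    {"dx": -0.02, "dy": 0, "dz": 0.24, "ax": 0, "ay": 0, "az": 0},
  ],
)

```text
time_s: 18.93
position: [0.5392, -0.2242, 0.1859]
eef_rot: [0.001, 0.994, 0.113, 0.001]
force: [-3.6, -0.7, 5.7]
finger_gap: -0.0001
grip_force: 2.9
```

Request:
carry_out(
  steps=[
    {"dx": 0, "dy": 0, "dz": 0.24, "ax": 0, "ay": 0, "az": 0},
    {"dx": 0, "dy": 0, "dz": 0.24, "ax": 0, "ay": 0, "az": 0},
    {"dx": 0.02, "dy": 0, "dz": 0.24, "ax": 0, "ay": 0, "az": 0},
    {"dx": 0.03, "dy": 0, "dz": 0.24, "ax": 0, "ay": 0, "az": 0},
    {"dx": 0.03, "dy": 0, "dz": 0.24, "ax": 0, "ay": 0, "az": 0},
  ],
)

```text
time_s: 19.35
position: [0.5426, -0.2236, 0.1381]
eef_rot: [0.001, 0.994, 0.113, 0.001]
force: [-4.0, -0.6, 7.2]
finger_gap: -0.0002
grip_force: 3.9
```

```bash
python3 - <<'E'
from h import *
go(gp(.96),yaw=13)
E
```

```text
turn [ 0.02  -0.013  0.004]
t 19.35 pos [ 0.5426 -0.2236  0.1381] F [-4.  -0.6  7.2] gap -0.00017725384910441278 total [ 0.023 -0.056  0.213] rows 1 each [ 0.023 -0.056  0.213]
```

Request:
carry_out(
  steps=[
    {"dx": 0.02, "dy": 0, "dz": 0.12, "ax": 0, "ay": 0, "az": 0},
    {"dx": 0.01, "dy": 0, "dz": 0.1, "ax": 0, "ay": 0, "az": 0},
    {"dx": 0, "dy": 0, "dz": 0.08, "ax": 0, "ay": 0, "az": 0},
    {"dx": 0, "dy": 0, "dz": 0.05, "ax": 0, "ay": 0, "az": 0},
    {"dx": 0, "dy": 0, "dz": 0, "ax": 0, "ay": 0, "az": 0},
  ],
)

```text
time_s: 19.77
position: [0.5442, -0.2234, 0.1291]
eef_rot: [0.001, 0.994, 0.114, 0.0]
force: [-12.9, 3.7, 25.3]
finger_gap: 0.0002
grip_force: 12.7
```

Request:
carry_out(
  steps=[
    {"dx": -0.03, "dy": 0, "dz": 0.05, "ax": 0, "ay": 0, "az": 0},
    {"dx": 0, "dy": 0, "dz": 0, "ax": 0, "ay": 0, "az": 0},
    {"dx": 0, "dy": 0, "dz": 0, "ax": 0, "ay": 0, "az": 0},
    {"dx": 0, "dy": 0, "dz": 0, "ax": 0, "ay": 0, "az": 0},
    {"dx": 0, "dy": 0, "dz": 0, "ax": 0, "ay": 0, "az": 0},
  ],
)

```text
time_s: 20.18
position: [0.5442, -0.2234, 0.129]
eef_rot: [0.001, 0.994, 0.114, 0.002]
force: [-13.7, 5.1, 29.7]
finger_gap: 0.0005
grip_force: 15.2
```

The handle is stable on its stop at about 30 N, and z no longer changes. I'll hand the job in.

```bash
python3 -c "
from station import job
print(job.close_job())"
```

```text
the job is handed in; nothing more can be done
None
```

The loaded die is seated in the pocket, the slide is pushed home to its stop, and the fingers were still holding the handle down on its stop at about 30 N when I handed the job in at about 20 s of robot time; no verdict came back.

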